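Open the filter lid of a chairside suction unit

ROBOT

A 6-joint arm with a two-finger parallel gripper is mounted at the origin on the work surface. World frame = base frame: x ahead of the robot, y to its left, z up, the work surface at z = 0. Lengths are in m, angles in rad, forces in N, time in s.
With the tool pointing down it reaches from about 0.35 to 0.975 m from the base axis. Payload 4.9 kg.
Tool frame: the origin (TCP) lies midway between the tips of the shut fingers; the grasp point (between the pads) lies 19 mm behind it; z points along the fingers, y is the line along which they close (so a half turn about z gives the same grasp; the last joint's range is limited). The gripper opens to 85 mm and grips with 20 to 120 N. Pads are 22 mm wide; open, the fingers measure 114 mm over their backs; the gripper's body (76 mm by 85 mm) begins 54 mm behind the grasp point. The pads swing forward as they close: fully open they stand 13 mm farther back than shut.
Start: joints at [1.079, 0.053, 1.613, -0, 1.476, -0.119], TCP at [0.228, 0.582, 0.231] pointing down, gripper open.
Joint ranges: [-3.01, 3.01], [-1.01, 2.22], [0.06, 2.58], [-1.02, 4.17], [0.09, 2.62], [-3.14, 3.14]. Speed limits (rad/s): [2.57, 2.57, 3.14, 3.14, 3.14, 3.14].

INTERFACE

Orientations are given as a unit quaternion [w, x, y, z].
In Python, from plant import * gives the robot as it stands.
- The arm moves only by the tool jog_arm, never from a script. Its argument "targets" is a list of rows, each a list of 3 entries, a list of its own where there are three numbers: the shift along the tool's x, y, z in units of 25 mm (1.0 is 25 mm), then the turn, a rotation vector about the tool's x, y, z in units of 8 degrees (1.0 is 8 degrees), then the opening in per cent of the stroke, from 0 (shut) to 100 (fully open). A call has 1 to 8 rows; each row is the pose to reach, as a shift and turn from the pose commanded when the call began, along the tool's axes at that moment; what a row does not reach only later rows make up. A row lasts 1/8 s, in which the tool goes at most 62.5 mm and 10.7 degrees, less where a joint would pass 70% of its speed; a pose out of reach is approached as far as the arm can. A call with a gripper value outside its range is refused whole. The fingers move at their own pace and stop on an object; the grip force is fixed at half the most. Time passes only in rows, so rows that repeat a pose let the fingers close. It gives the time, the measured TCP pose, the force, the opening and the grip force at its end, in the units of the state.
- state(): the state, without advancing time (a new reading comes with each control period).
- grab_frame(name): name is "scene" or "top"; returns (picture, depth): 420x560x3 uint8, red, green, blue; 420x560 float32, m along the optical axis (not along the pixel's ray), 0 where there is no reading.
- camera_params(name): a dict with "fovy" (degrees; the focal length in pixels is half the picture's height over the tangent of half this angle, whatever the lens; pixels are square), "cx", "cy" (the principal point, pixels), "rvec" (rotation vector, rad) and "tvec" (3), from world to camera coordinates, as OpenCV has them. Camera axes: x right, y down, z forward; pixel columns grow to the right and rows downward; lengths in m; the calibration is good to about 2 mm. A picture is of the moment at which its call begins. camera_params takes no time and is no camera call.
- job_done(): hands the job in; it is judged then, once.
The state is a dict: "time": time; "joint_pos": joint angles; "joint_vel": joint speeds; "joint_efforts": joint torques, N m; "tool_pos": TCP position; "tool_rot": TCP orientation; "contact_force": force on the tool from outside, world axes, zero at the start; "ft_torque": the same for the moment, N m; "gripper_width": opening from 0.0 (shut) to 1.0 (fully open); "grasp_force": force on a finger pad.
Only numpy, scipy, OpenCV 4.12 (cv2) and the standard library are available. Lean on these libraries where they do the work, as an engineer would, in place of code of your own. Each camera call takes 0.05 s, during which the arm holds its last target. There are 200 camera calls.

TASK

Open the filter compartment of the suction unit for its daily check using fingertips only: press the snap tab all the way in so that the lid springs loose, then push the lid by its rib along its guides until it is completely off its seat and lies flat on the unit's top beside the open compartment. Do not pick up, lift or tip the lid, leave the filter in its well, leave the tray, spare filter and bottle where they are, and finish with the hand clear of everything.

Things in the scene. Friction and masses are not known exactly. Their poses are not given: they have to be found in the camera images.
- suction_unit: White plastic suction unit, fixed on the counter: 200 mm (own x) x 320 mm (own y), flat top 130 mm above the counter. Origin: centre of its underside; x from front panel (gauge, knob, switch) to back; y from the snap tab's end to the end with the empty rimmed top; z up. The lid comes off towards +y.
- seat (a point): Middle of the lid's seat on the flat top, unit (0, -58, 130) mm, axes as the unit's; the shut lid's origin is here. The seat is 100 mm long (y). Along both its sides run guides whose lips, 76 mm apart, 11.5 mm high, hold the lid's edges down. Under the lid is the filter well, 64 x 64 mm, 44 mm deep.
- guide_end (a point): Where the guides end, on the flat top's centre line, 50 mm from the seat's middle towards the unit's +y. The whole lid must end up beyond this point. From here the top is flat and empty for 142 mm, inside a rim 10 mm high (100 mm between its sides) whose end stops the lid.
- tab_top (a point): Middle of the top of the snap tab's grey ribbed push pad, 24 mm (unit x) x 22 mm (unit y), 66 mm from the seat's middle towards the unit's -y. When out it is 149 mm above the counter, 19 mm above the flat top and 10 mm above the end blocks beside it. It moves with the tab; axes as the unit's.
- snap_tab (a joint): How far the tab is pressed in, straight down: 0 out, 0.008 m fully in (stop). Spring 1.5 to 4.5 N, latch friction up to 3 N more; springs back when let go. Its nose stands in a slot of the lid and locks it. From about 5 mm in, the nose is clear and two spring pins kick the lid about 15 mm to the unit's +y; it then stays released after the tab comes back out.
- lid: Loose grey plastic filter lid, 84 (x) x 100 (y) x 6 mm, 60 to 110 g, with a push rib on top. Origin: centre of its underside; axes as the unit's when shut. Shut, it lies on the flat top with its edges under the guide lips (1.5 mm play) and can only slide to the unit's +y. Released, it slides with about 1 N; 100 mm from its shut place it has left the guides, at 142 mm it meets the rim.
- lid_rib (a point): Foot of the lid's push rib, middle of its side facing the tab, on the lid's upper face: lid frame (0, -15, 6) mm, 136 mm above the counter. The rib is 50 mm wide (x), 10 mm thick (y) and rises 14 mm above this point. Push here towards the lid's +y. 39 to 54 mm of clear room lies between it and the tab.
- filter: Loose white round filter cartridge, 54 mm across, 28 mm high plus a knob 16 mm across and 10 mm high, standing in the well under the lid, knob top 6 mm below the flat top. Origin: centre of its underside. Not to be moved.
- instrument_tray: Bystander: steel tray with instruments, 190 x 110 x 22 mm, on an orange sheet left of the unit (+y of the robot). Origin: centre of its underside. Not to be moved.
- spare_filter: Bystander: spare filter cartridge, 54 mm across, 38 mm high with its knob, on the counter right of the unit. Origin: centre of its underside. Not to be moved.
- spray_bottle: Bystander: white bottle with blue cap, 64 mm across, 160 mm high, on the counter right of the unit. Origin: centre of its underside. Not to be moved.
Things that resemble listed ones, but are neither listed nor needed, are in the scene too. There is more than one size of the lid; the one meant has the size given above.

How it is judged:
By the outcome, as a careful person would: the job done as asked, in the order asked, and still so for the second after the job is handed in, with the robot touching nothing.
It also fails if it takes over 40 s, if anything falls off the work surface, if the arm or the gripper's body presses on something with over 40 N, if the wrist force passes 120 N, or if a joint passes its speed limit or range.

## Working session

There is one attempt and no reset: what is moved stays moved. The work goes in short steps, Python scripts to look and compute and a tool call to move; the robot and the scene stay as the last step left them, time stands still between calls to the robot, and variables do not carry over. Pictures are saved under pics/ and viewed, at most 10 in all, crops included, and the job is handed in when it is done.

Besides the shell and the picture viewer there is one more tool, called after ">>>" as name(argument=value, ...), one argument or row to a line, values as JSON. jog_arm: Moves the arm, as the interface text tells. Its arguments: {"type":"object","properties":{"targets":{"type":"array"}},"required":["targets"]}

```bash
mkdir -p pics
python3 - <<'E'
from plant import *
import cv2,numpy as np
for n in("scene","top"):
    p,d=grab_frame(n); cv2.imwrite(f"pics/{n}0.png",p[:,:,::-1]); np.savez(f"{n}0.npz",p=p,d=d)
    print(n,camera_params(n))
print(state())
E
```

```text
scene {'fovy': 52.52755119671117, 'cx': 284.3540099046824, 'cy': 205.17072386334473, 'rvec': array([ 2.08691212,  0.63359985, -0.36326436]), 'tvec': array([-0.45732605, -0.08745916,  1.57043278])}
top {'fovy': 45.07060120252152, 'cx': 286.02894614639365, 'cy': 215.56931202054287, 'rvec': array([ 2.15516487, -2.1382616 ,  0.13722995]), 'tvec': array([-0.00308213,  0.56884888,  1.64508922])}
{'time': 0.1, 'joint_pos': array([ 1.07900675e+00,  5.33078691e-02,  1.61415876e+00,  3.05670125e-05,
        1.47598786e+00, -1.19001730e-01]), 'joint_vel': array([-0.00114212, -0.00150435, -0.00523475, -0.00192433, -0.00149387,
       -0.00257391]), 'joint_efforts': array([ 1.96678384e-04, -3.94902778e+01, -3.71362817e+01, -7.82390225e-05,
        3.82803919e-03, -3.13348937e-05]), 'tool_pos': array([0.22735956, 0.58157793, 0.23017416]), 'tool_rot': array([-2.94408306e-04,  1.85317847e-01,  9.82678192e-01, -8.83265601e-04]), 'contact_force': array([-0.74748676,  0.17421742,  0.25593645]), 'ft_torque': array([-0.02390496, -0.0173278 ,  0.02492297]), 'grasp_force': 0.0, 'gripper_width': 1.002169610655141}
```

View pics/scene0.png

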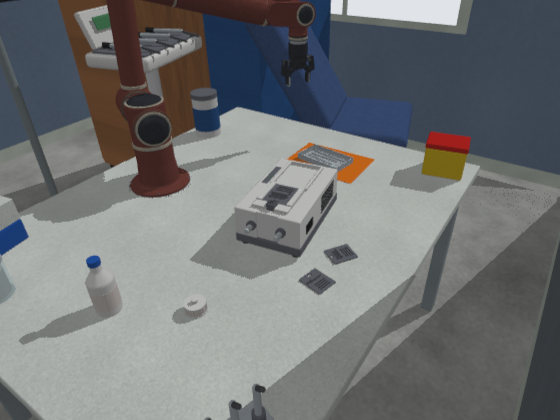

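View pics/top0.png

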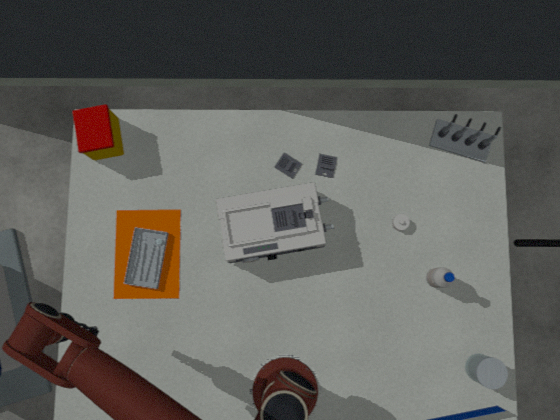

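The scene picture shows the unit at about (290,200). In the top picture it is centred at about (272,222), with the lid at about (290,217) and the tab at about (308,214). Next I'll enlarge the top view and measure.

```bash
cat > h.py <<'E'
import cv2,numpy as np
from plant import *
def cam(n):
    c=camera_params(n); f=210/np.tan(np.radians(c['fovy']/2)); R=cv2.Rodrigues(np.array(c['rvec']))[0]
    return f,c['cx'],c['cy'],R,np.array(c['tvec'])
def cloud(n,d):
    f,cx,cy,R,t=cam(n); v,u=np.mgrid[:420,:560]
    P=np.stack([(u-cx)/f*d,(v-cy)/f*d,d],-1)
    return (P-t)@R
def onz(n,u,v,z):
    f,cx,cy,R,t=cam(n); r=np.array([(u-cx)/f,(v-cy)/f,1])@R; o=-t@R
    return o+r*(z-o[2])/r[2]
def pix(n,X):
    f,cx,cy,R,t=cam(n); p=np.asarray(X)@R.T+t; return np.stack([p[...,0]/p[...,2]*f+cx,p[...,1]/p[...,2]*f+cy],-1)
E
python3 - <<'E'
from h import *
a=np.load("top0.npz");W=cloud("top",a['d'])
m=(a['d']>0)&(abs(W[...,2]-.13)<.025);m[:170]=0;m[275:]=0;m[:,:200]=0;m[:,345:]=0
n,l,s,c=cv2.connectedComponentsWithStats(m.astype(np.uint8)); k=1+s[1:,4].argmax(); m=l==k
print(s[k],np.percentile(W[m][:,2],[5,25,50,75,95]))
r=cv2.minAreaRect(W[m][:,:2].astype(np.float32)*1000);print(r,cv2.boxPoints(r))
u=cv2.resize(a['p'][175:275,205:345],None,fx=5.7,fy=5.7,interpolation=cv2.INTER_CUBIC)
cv2.imwrite("pics/top_c.png",u[:,:,::-1])
z=np.load("scene0.npz")['p'][150:260,225:350]
cv2.imwrite("pics/sc_c.png",cv2.resize(z,None,fx=5.4,fy=5.4,interpolation=cv2.INTER_CUBIC)[:,:,::-1])
E
```

```text
[ 216  182  111   80 6456] [0.12464835 0.12904367 0.13219371 0.13612686 0.14346031]
((534.8980102539062, 46.00462341308594), (212.29013061523438, 325.5621337890625), 10.503623962402344) [[ 400.85696  186.70802]
 [ 460.2062  -133.39879]
 [ 668.9391   -94.69878]
 [ 609.58984  225.40804]]
```

View pics/top_c.png

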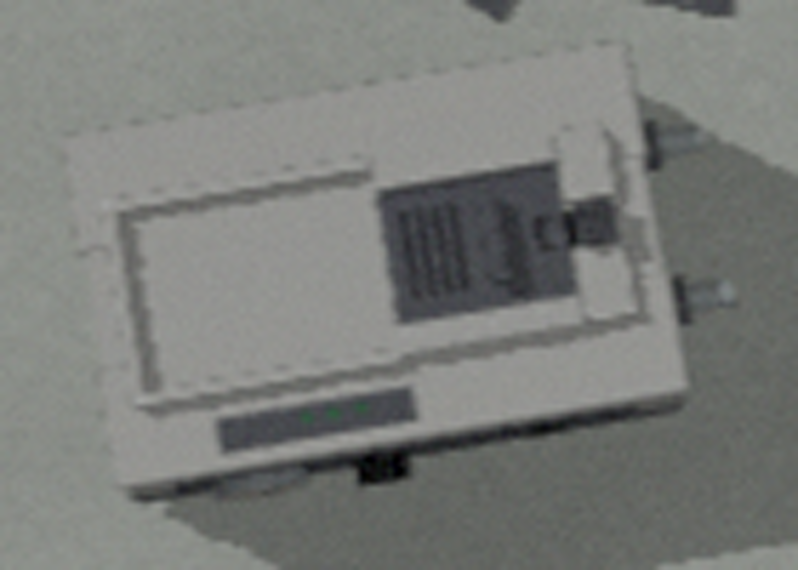

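View pics/sc_c.png

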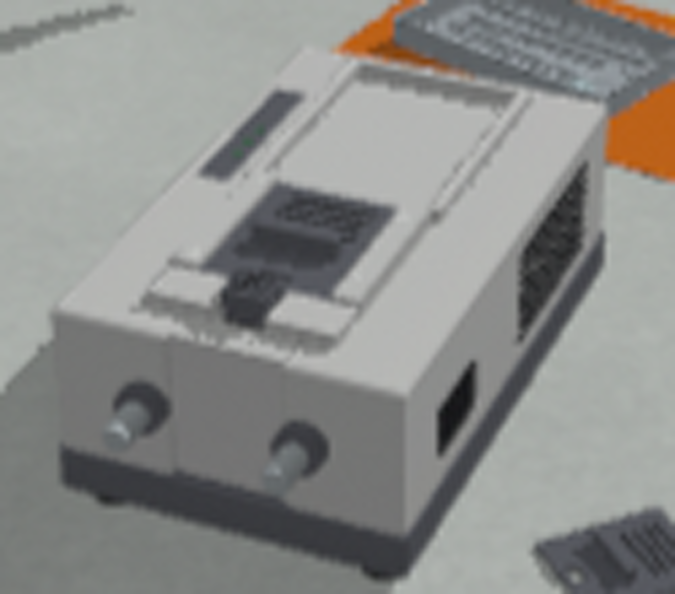

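The top crop shows the pad at crop (595,222), the lid corners near (378,190), (555,162), (575,295) and (400,322), and the rib at about (512,250). Unit +y points left in the picture, which is world +y. The scene crop agrees: the tab end faces the camera and the gauge side faces the robot. I'll fit the unit pose from these points.

Run:
```python
from h import *
from scipy.optimize import least_squares
s=5.7
# unit-frame pts (mm), crop pixel
pts=[((100,160,130),(68,140)),((100,-160,130),(628,45)),((-100,-160,130),(688,388)),((-100,160,130),(130,488)),
((38,-8,136),(378,190)),((-38,-8,136),(400,322)),((0,-124,149),(595,222)),((38,-108,136),(555,162)),((-38,-108,136),(575,295))]
sc=[((100,-160,130),(405,393)),((-100,-160,130),(58,315)),((100,160,130),(605,108)),((0,-124,149),(255,285))]
X=np.array([p[0] for p in pts])/1e3; U=np.array([p[1] for p in pts])/s+[205-.4,175-.4]
X2=np.array([p[0] for p in sc])/1e3; U2=np.array([p[1] for p in sc])/5.4+[225-.4,150-.4]
def w(q,X):
    c,n=np.cos(q[2]),np.sin(q[2]); return X@np.array([[c,n,0],[-n,c,0],[0,0,1]])+[q[0],q[1],0]
f=lambda q:np.r_[(pix("top",w(q,X))-U).ravel()]
g=lambda q:np.r_[(pix("scene",w(q,X2))-U2).ravel()]
for F in(f,g,lambda q:np.r_[f(q),g(q)]):
    r=least_squares(F,[.535,.046,.18],loss='soft_l1');q=r.x;print(q,np.degrees(q[2]));print(F(q).reshape(-1,2).round(1).tolist())
for n,p in dict(tab=(0,-124,149),rib=(0,-73,136),seat=(0,-58,130)).items():print(n,w(q,np.array([p])/1e3))
print(onz("top",205+595/s-.4,175+222/s-.4,.149),onz("top",205+512/s-.4,175+250/s-.4,.15))
```

```text
[0.5398972  0.04980604 0.17852222] 10.228569478017986
[[-1.3, -0.9], [0.0, -1.2], [0.9, 0.6], [-2.5, 0.5], [-0.2, 0.2], [-0.0, 0.8], [0.4, -0.4], [0.1, -0.2], [0.9, 0.1]]
[0.5406013  0.04802337 0.19593125] 11.226033874819013
[[1.1, 0.8], [-1.6, -0.4], [0.4, -1.3], [-0.3, 0.0]]
[0.53999464 0.04952407 0.18419936] 10.553846008986495
[[-1.3, -0.6], [-0.1, -1.5], [1.1, 0.3], [-2.2, 0.8], [-0.1, 0.2], [0.2, 0.7], [0.5, -0.7], [0.1, -0.4], [1.0, -0.1], [0.4, 0.5], [-1.8, -1.1], [0.9, -1.2], [-0.6, -0.4]]
tab [[ 0.56270642 -0.07237825  0.149     ]]
rib [[ 0.55336528 -0.02224101  0.136     ]]
seat [[ 0.55061789 -0.00749476  0.13      ]]
[ 0.56060812 -0.07092858  0.149     ] [ 0.54474496 -0.02576383  0.15      ]
```

Both cameras agree on the unit at (0.540, 0.0495) with yaw of about 10.4°. That puts the tab at about (0.562, -0.072, 0.149). I'm moving off with the fingers closing and the tool y axis turning to the unit's x.

>>> jog_arm(
  targets=[
    [[-1.4,-1.2,0],[0,0,0.91],0],
    [[-2.8,-2.4,0],[0,0,1.82],0],
    [[-4.2,-3.6,0],[0,0,2.73],0],
    [[-5.6,-4.8,0],[0,0,3.64],0],
    [[-7.0,-6.0,0],[0,0,4.55],0],
    [[-8.4,-7.2,0],[0,0,5.46],0],
    [[-9.8,-8.4,0],[0,0,6.37],0],
    [[-11.0,-9.6,0],[0,0,7.28],0],
  ],
)

```text
time: 1.1
tool_pos: [0.3966, 0.2568, 0.2309]
tool_rot: [-0.0, 0.642, 0.767, -0.0]
contact_force: [0.7, 0.8, 0.0]
gripper_width: 0.001
grasp_force: 0.0
```

```bash
cat >> h.py <<'E'
from scipy.spatial.transform import Rotation as Ro
UY=np.radians(10.4); U0=np.array([.540,.0495,0]); RU=Ro.from_euler('z',UY).as_matrix()
def go(up,world=False):
    """shift (units) from measured pose to unit-frame point (mm), tool down, tool y on unit x"""
    s=state(); R=Ro.from_quat(np.roll(s['tool_rot'],-1)).as_matrix()
    X=RU@(np.array(up)/1e3)+U0; T=np.column_stack([RU[:,1],RU[:,0],[0,0,-1]])
    print("t",round(s['time'],2),"unit mm",(RU.T@(s['tool_pos']-U0)*1e3).round(1),"shift",(R.T@(X-s['tool_pos'])/.025).round(2),
     "turn",(np.degrees(Ro.from_matrix(R.T@T).as_rotvec())/8).round(2),"F",s['contact_force'].round(1),"w",round(s['gripper_width'],2))
E
python3 -c "
from h import *
go((0,-124,170))"
```

```text
t 1.1 unit mm [-103.6  229.8  230.9] shift [-14.13   4.21   2.44] turn [-0.    0.   -0.03] F [0.7 0.8 0. ] w 0.0
```

>>> jog_arm(
  targets=[
    [[-2.0,0.6,0],[0,0,0],0],
    [[-4.2,1.3,0],[0,0,0],0],
    [[-6.4,1.9,0],[0,0,0],0],
    [[-8.6,2.6,0],[0,0,0],0],
    [[-10.8,3.2,0],[0,0,0],0],
    [[-12.6,3.8,0],[0,0,0],0],
    [[-14.1,4.2,1.2],[0,0,0],0],
    [[-14.1,4.2,2.4],[0,0,0],0],
  ],
)

```text
time: 2.1
tool_pos: [0.564, -0.0719, 0.1704]
tool_rot: [0.0, 0.641, 0.767, -0.0]
contact_force: [0.3, 0.3, -0.1]
gripper_width: -0.001
grasp_force: 0.0
```

Run:
```python
from h import *
go((0,-124,149))
ims=[]
for n in("top","scene"):
    p,d=grab_frame(n); c=pix(n,RU@np.array([0,-90,.15e3])/1e3+U0) if 0 else pix(n,RU@np.array([0,-.09,.15])+U0)
    x,y=c.astype(int); ims.append(cv2.resize(p[y-40:y+40,x-40:x+40],(400,400),interpolation=cv2.INTER_CUBIC))
cv2.imwrite("pics/a1.png",np.hstack(ims)[:,:,::-1])
```

```text
t 2.1 unit mm [   1.7 -123.7  170.4] shift [-0.01 -0.07  0.86] turn [ 0.    0.   -0.02] F [ 0.3  0.3 -0.1] w -0.0
```

View pics/a1.png

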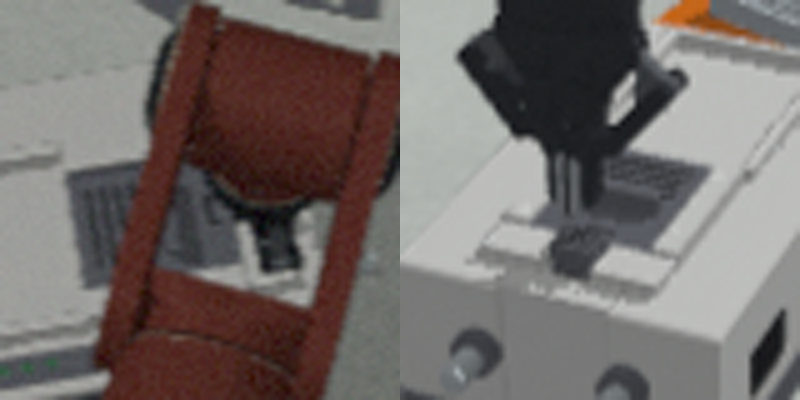

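The right panel shows the tip over the pad (575,215 against 580,235). It is about 20 mm above the pad, as calculated. Pressing now.

>>> jog_arm(
  targets=[
    [[0,-0.06,0.5],[0,0,0],0],
    [[0,-0.06,0.8],[0,0,0],0],
    [[0,-0.06,0.92],[0,0,0],0],
    [[0,-0.06,1.02],[0,0,0],0],
    [[0,-0.06,1.1],[0,0,0],0],
    [[0,-0.06,1.16],[0,0,0],0],
    [[0,-0.06,1.2],[0,0,0],0],
    [[0,-0.06,1.2],[0,0,0],0],
  ],
)

```text
time: 3.2
tool_pos: [0.5621, -0.0694, 0.1416]
tool_rot: [0.0, 0.64, 0.768, 0.0]
contact_force: [-0.8, 3.3, 4.0]
gripper_width: 0.001
grasp_force: 2.1
```

```bash
python3 -c "
from h import *
go((0,-124,141))"
```

```text
t 3.2 unit mm [   0.3 -121.   141.6] shift [-0.12 -0.01  0.02] turn [ 0.01 -0.   -0.  ] F [-0.8  3.3  4. ] w 0.0
```

>>> jog_arm(
  targets=[
    [[-0.05,0,0.03],[0,0,0],0],
    [[-0.05,0,0.06],[0,0,0],0],
    [[-0.05,0,0.06],[0,0,0],0],
  ],
)

```text
time: 3.58
tool_pos: [0.5624, -0.0705, 0.141]
tool_rot: [-0.0, 0.64, 0.768, 0.001]
contact_force: [-1.5, 4.6, 8.4]
gripper_width: -0.001
grasp_force: 4.2
```

Run:
```python
from h import *
go((0,-124,141))
ims=[]
for n in("top","scene"):
    p,d=grab_frame(n); c=pix(n,RU@np.array([0,-.09,.15])+U0)
    x,y=c.astype(int); ims.append(cv2.resize(p[y-40:y+40,x-40:x+40],(400,400),interpolation=cv2.INTER_CUBIC))
cv2.imwrite("pics/a2.png",np.hstack(ims)[:,:,::-1])
```

```text
t 3.58 unit mm [   0.3 -122.   141. ] shift [-0.08 -0.01 -0.  ] turn [ 0.01 -0.01  0.  ] F [-1.5  4.6  8.4] w -0.0
```

View pics/a2.png

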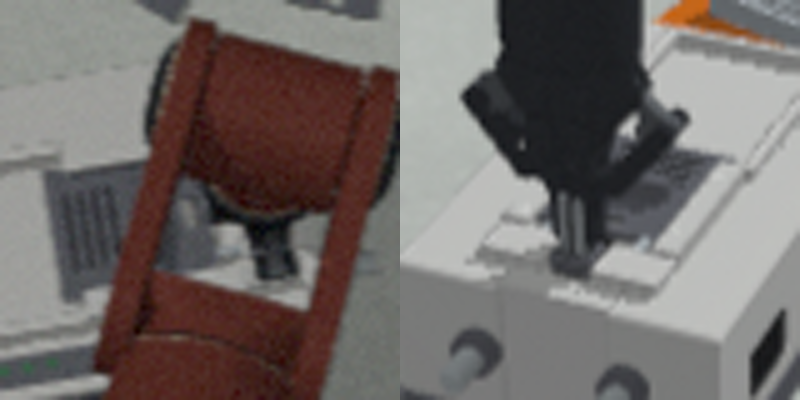

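The lid's left edge has moved from about 65 to 45 in the left panel, roughly 14 mm, so it has sprung loose. I'll press a bit harder to be sure of the stop, then lift.

>>> jog_arm(
  targets=[
    [[0,0,0.06],[0,0,0],0],
    [[0,0,0.06],[0,0,0],0],
    [[0,0,0.06],[0,0,0],0],
  ],
)

```text
time: 4.05
tool_pos: [0.5624, -0.0705, 0.1409]
tool_rot: [-0.0, 0.64, 0.768, 0.001]
contact_force: [-7.3, 5.6, 14.4]
gripper_width: -0.003
grasp_force: 7.1
```

>>> jog_arm(
  targets=[
    [[0,0,-0.4],[0,0,0],0],
    [[0,0,-0.8],[0,0,0],0],
    [[0,0,-1.3],[0,0,0],0],
    [[0,0,-1.3],[0,0,0],0],
  ],
)

```text
time: 4.55
tool_pos: [0.5627, -0.0713, 0.1721]
tool_rot: [0.001, 0.64, 0.768, 0.0]
contact_force: [0.2, -0.0, -0.3]
gripper_width: -0.002
grasp_force: 0.0
```

```bash
python3 -c "
from h import *
go((0,-88,170));go((0,-88,140))"
```

```text
t 4.55 unit mm [   0.5 -122.9  172.1] shift [ 1.4  -0.02  0.08] turn [ 0.01  0.01 -0.  ] F [ 0.2 -0.  -0.3] w -0.0
t 4.55 unit mm [   0.5 -122.9  172.1] shift [ 1.4  -0.02  1.28] turn [ 0.01  0.01 -0.  ] F [ 0.2 -0.  -0.3] w -0.0
```

The tab is at its stop: z held at 140.9 mm while the force rose to 14 N. Now moving to the gap behind the rib and lowering.

>>> jog_arm(
  targets=[
    [[0.7,0,0],[0,0,0],0],
    [[1.48,0,0],[0,0,0],0],
    [[1.48,0,0],[0,0,0],0],
    [[1.48,0,0.6],[0,0,0],0],
    [[1.48,0,1.0],[0,0,0],0],
    [[1.48,0,1.2],[0,0,0],0],
    [[1.48,0,1.29],[0,0,0],0],
    [[1.48,0,1.29],[0,0,0],0],
  ],
)

```text
time: 5.55
tool_pos: [0.5554, -0.0347, 0.1385]
tool_rot: [-0.0, 0.64, 0.768, -0.0]
contact_force: [0.5, 0.3, -0.4]
gripper_width: -0.001
grasp_force: 0.0
```

```bash
python3 -c "
from h import *
go((0,-70,139.5))"
```

```text
t 5.55 unit mm [-1.000e-01 -8.560e+01  1.385e+02] shift [ 0.62  0.   -0.04] turn [-0.  0. -0.] F [ 0.5  0.3 -0.4] w -0.0
```

>>> jog_arm(
  targets=[
    [[0.25,0,-0.04],[0,0,0],0],
    [[0.5,0,-0.04],[0,0,0],0],
    [[0.7,0,-0.04],[0,0,0],0],
    [[0.95,0,-0.04],[0,0,0],0],
    [[1.2,0,-0.04],[0,0,0],0],
    [[1.5,0,-0.04],[0,0,0],0],
    [[1.8,0,-0.04],[0,0,0],0],
    [[2.1,0,-0.04],[0,0,0],0],
  ],
)

```text
time: 6.55
tool_pos: [0.5457, 0.0177, 0.1395]
tool_rot: [-0.0, 0.64, 0.768, -0.0]
contact_force: [0.0, -0.2, 0.2]
gripper_width: -0.002
grasp_force: 0.4
```

```bash
python3 -c "
from h import *
go((0,34,139.5))"
```

```text
t 6.55 unit mm [-1.000e-01 -3.230e+01  1.395e+02] shift [2.65 0.01 0.  ] turn [-0.  0.  0.] F [ 0.  -0.2  0.2] w -0.0
```

>>> jog_arm(
  targets=[
    [[0.35,0,0],[0,0,0],0],
    [[0.7,0,0],[0,0,0],0],
    [[1.05,0,0],[0,0,0],0],
    [[1.4,0,0],[0,0,0],0],
    [[1.75,0,0],[0,0,0],0],
    [[2.1,0,0],[0,0,0],0],
    [[2.4,0,0],[0,0,0],0],
    [[2.6,0,0],[0,0,0],0],
  ],
)

```text
time: 7.55
tool_pos: [0.534, 0.0816, 0.1395]
tool_rot: [-0.0, 0.64, 0.768, -0.0]
contact_force: [0.3, -2.2, 0.6]
gripper_width: -0.0
grasp_force: 0.4
```

>>> jog_arm(
  targets=[
    [[0.08,0,0],[0,0,0],0],
    [[-0.3,0,0],[0,0,0],0],
    [[-0.5,0,0],[0,0,0],0],
    [[-0.5,0,-1.5],[0,0,0],0],
    [[-0.5,0,-3],[0,0,0],0],
    [[-2.5,0,-4],[0,0,0],0],
    [[-4.5,0,-4],[0,0,0],0],
    [[-6.5,0,-4],[0,0,0],0],
  ],
)

```text
time: 8.55
tool_pos: [0.5638, -0.0808, 0.2403]
tool_rot: [0.001, 0.64, 0.768, 0.0]
contact_force: [-0.2, 0.1, 0.6]
gripper_width: -0.0
grasp_force: 0.0
```

>>> jog_arm(
  targets=[
    [[-2.0,0,-1],[0,0,0],0],
    [[-4.0,0,-2],[0,0,0],0],
    [[-6.0,0,-2],[0,0,0],0],
    [[-8.0,0,-2],[0,0,0],0],
    [[-8.0,0,-2],[0,0,0],0],
  ],
)

```text
time: 9.18
tool_pos: [0.5989, -0.2791, 0.2885]
tool_rot: [-0.001, 0.642, 0.767, -0.0]
contact_force: [0.0, 0.6, -0.6]
gripper_width: 0.004
grasp_force: 0.0
```

Run:
```python
from h import *
go((0,34,139.5))
ims=[]
for n in("top","scene"):
    p,d=grab_frame(n); cv2.imwrite(f"pics/{n}9.png",p[:,:,::-1]);np.savez(f"{n}9.npz",p=p,d=d)
    x,y=pix(n,RU@np.array([0,0,.13])+U0).astype(int); ims.append(cv2.resize(p[y-60:y+60,x-60:x+60],(400,400),interpolation=cv2.INTER_CUBIC))
cv2.imwrite("pics/a3.png",np.hstack(ims)[:,:,::-1])
```

```text
t 9.18 unit mm [  -1.4 -333.8  288.5] shift [ 1.471e+01 -1.000e-02  5.970e+00] turn [-0.01 -0.   -0.03] F [ 0.   0.6 -0.6] w 0.0
```

View pics/a3.png

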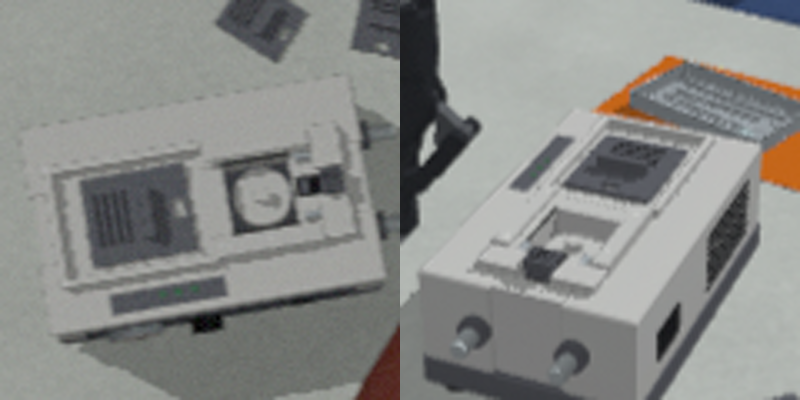

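The pictures show the lid lying flat in the rimmed area (left panel x 80–198), the well open with the filter still in it, the tab back out and the hand clear. I'll check the lid's edge numerically.

Run:
```python
from h import *
a=np.load("top9.npz");p=a['p'];g=p.mean(-1)
ys=np.arange(-20,140,2.)
for x in(-34,-25,25,34):
    P=np.array([RU@np.array([x,y,136])/1e3+U0 for y in ys]);q=pix("top",P).astype(np.float32)
    v=cv2.remap(g.astype(np.float32),q[:,0],q[:,1],1).ravel();k=ys[v<115];print(x,k.min(),k.max(),v.min(),v.max())
m=(g<115).astype(np.uint8);c=pix("top",RU@np.array([0,.05,.136])+U0).astype(int)
W=cloud("top",a['d']);L=W[c[1]-8:c[1]+8,c[0]-8:c[0]+8,2];print("z",np.median(L),L.min(),L.max())
b=np.load("top0.npz");M=np.abs(p.astype(int)-b['p']).mean(-1)
for n,(x0,x1,y0,y1) in dict(tray=(112,185,205,302),spare=(388,415,210,235),bottle=(425,460,262,292)).items():print(n,M[y0:y1,x0:x1].mean().round(1),np.percentile(M[y0:y1,x0:x1],99))
```

```text
-34 10.0 110.0 69.94369 161.181
-25 12.0 110.0 55.703777 160.99869
25 10.0 110.0 73.19596 160.9427
34 -20.0 110.0 79.458336 161.47656
z 0.13746952068922982 0.12723413676772316 1.7070803081474675
tray 9.9 17.0
spare 60.6 112.17333333333333
bottle 12.0 17.666666666666668
```

The lid spans unit y of about +11 to +110 mm, with the guides ending at -8 mm, and it is square. The change at the spare filter is only the arm blocking the view from 29 cm up. Handing in.

```bash
python3 -c "
from plant import *
print(job_done())"
```

```text
the job is handed in; nothing more can be done
None
```

The job is handed in: the tab was pressed to its stop, and the lid was slid by its rib fully off its seat to lie flat about 19 mm beyond the guides. The filter is still in its well, and the hand is clear. The tray and bottle are unchanged in the last picture; the arm hid the spare filter there, but nothing came near it.

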